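# Lift the egg rack out of the pan with its sprung lifting handle

### The job

The eggs are boiled and the pan is drained: take the lifting handle from its wooden stand, press it down on the flat head of the egg rack's post so that its fork is pushed out, slide the fork fully home round the post under the head, and let the plunger spring back so that it clamps the head. Lift the rack out of the pan by the handle, level, and set it gently down on the cork trivet with all its feet on the cork and the handle left clamped upright on the post. The rack and eggs are hot, so touch them only with the handle; press and push only gently, never hard enough to bend the rack, lose no egg, and leave the other things where they are.

Things in the scene. Friction and masses are not known exactly. Their poses are not given: they have to be found in the camera images.
- lifter: Lifting handle, upright in the stand, 0.25 kg. Origin: centre of the underside of its nose plate; z up its axis, +x the way the fork's mouth opens, y along the T-handle. Steel barrel 32 mm across, top 48 mm above the origin, on a round nose plate 54 mm across, 6 mm thick, plastic below. A sprung plunger (T-handle above, fork below) runs through the barrel and cannot turn in it.
- t_handle (a point): Middle of the wooden T-handle on the plunger's top, 91 mm above the lifter's origin at rest. The T-handle is a bar 64 mm long along the lifter's y, 22 mm wide along x and 26 mm high. Pinch it across x from above; 30 mm of free rod lie below it at rest, 19 mm when pushed fully down.
- fork_seat (a point): Point on the fork's flat upper face on the lifter's axis, where the centre of the post head's underside sits when home; at rest 3 mm under the nose plate. Fork 4 mm thick; slot 12.6 mm wide between two prongs, closed end at x = -4.5 mm, splayed prong tips at x = +10 mm and y = +-14 mm, stem under the nose plate at x = -14.5 to -18.5 mm.
- plunger (a joint): How far the T-handle is pushed down and the fork out, m: 0 at rest, 0.011 at the hard stop. To push it, the nose plate must rest on something. Spring: starts to give at 4.2 N, then 0.7 N per mm, 12 N at the stop. The fork passes under the post's head above 0.004; clamped on the head it reads 0.003.
- egg_rack: Round steel wire rack, 152 mm across, three eggs in its rings (tops 56 mm up, 46 mm off axis), 0.35 to 0.6 kg in all. Origin: on its axis at the underside of its feet; z up. It stands off-centre in a heavy steel pan (not tracked; rim 60 mm above the rack's feet), 5 to 25 mm from the wall, on slippery feet: a nose plate pressed on the post's head drags it to the wall before it slides on the head.
- post_head (a point): Centre of the underside of the flat round head of the rack's middle post, 76 mm above the rack's origin. Head 24 mm across, 6 mm thick (top at 82 mm); the post under it is 9 mm across.
- egg_1: Brown egg lying in a ring of the rack, 55 mm long, 43 mm thick. Origin at its middle, 35 mm above the rack's origin.
- egg_2: Brown egg like egg_1, in the second ring.
- egg_3: Brown egg like egg_1, in the third ring.
- trivet: Round cork trivet, 196 mm across, 10 mm thick, fixed on the worktop. Origin: centre of its underside.
- stand: Turned wooden stand, 72 mm across at the foot, 32 mm high, fixed; the handle's nose plate rests on its rim and the fork hangs in its 42 mm bore, its mouth always turned away from the robot (world +x, within 30 degrees). Origin: centre of its underside.
- egg_timer: Bystander: white wind-up kitchen timer, 59 mm across, 55 mm high. Origin: centre of its underside.
- salt_shaker: Bystander: salt shaker with a round metal cap, 44 mm across, 90 mm high. Origin: centre of its underside.
- jam_jar: Bystander: glass jar with a white lid, 65 mm across, 94 mm high. Origin: centre of its underside.

How it is judged:
On the way, in this order (a step that is already met when the one before it is completed fails the run):
1. the lifting handle has been taken up out of its stand (height (world z) of lifter above 0.08 m), for 0.1 s.
2. in the pan, the fork is fully home under the post's head and the plunger has sprung back so that the head is clamped (horizontal distance between fork_seat and post_head below 0.003 m and distance between fork_seat and post_head below 0.005 m and value of joint plunger between 0.0015 and 0.0045 m and distance of egg_rack from where it was at the start of the episode below 0.04 m), for 0.2 s.
3. the rack hangs from the clamped handle clear of the pan (horizontal distance between fork_seat and post_head below 0.003 m and distance between fork_seat and post_head below 0.005 m and value of joint plunger between 0.0015 and 0.0045 m and height (world z) of egg_rack above 0.068 m), for 0.1 s.
At the end, for the whole second after the job is handed in: The rack stands level and still on the trivet, axes within 30 mm (all feet on the cork), every egg in its ring; the handle is released, upright and still clamped on the post: fork within 3 mm of the post's axis and up against the head, plunger at 1.5 to 4.5 mm (horizontal distance between fork_seat and post_head below 0.003 m and distance between fork_seat and post_head below 0.005 m and value of joint plunger between 0.0015 and 0.0045 m and horizontal distance between egg_rack and trivet below 0.03 m and z of egg_rack in the frame of trivet between 0.006 and 0.014 m and angle between egg_rack's own z axis and vertical below 0.08 rad and angle between lifter's own z axis and vertical below 0.15 rad and linear speed of egg_rack below 0.01 m/s and linear speed of lifter below 0.02 m/s and contact force between the fingers and lifter below 0.1 N and distance between each of egg_1, egg_2, egg_3 and egg_rack below 0.072 m and z of each of egg_1, egg_2, egg_3 in the frame of egg_rack above 0.025 m); the robot touches nothing.
It fails at once if the robot itself touches the hot rack or an egg (contact force between any of the fingers, the arm and egg_rack above 0.5 N or contact force between any of the fingers, the arm and egg_1 above 0.5 N or contact force between any of the fingers, the arm and egg_2 above 0.5 N or contact force between any of the fingers, the arm and egg_3 above 0.5 N).
It fails at once if the handle presses and shoves on the rack with more than 21 N in all while its plunger is pushed in (50 N at any time), or the rack comes down on the trivet with more than 35 N ((contact force between lifter and egg_rack above 21 N and value of joint plunger above 0.005 m) or contact force between lifter and egg_rack above 50 N or contact force between egg_rack and trivet above 35 N).
It fails at once if an egg leaves its ring, or the rack tilts by more than 0.3 rad (not (distance between egg_1 and egg_rack below 0.072 m) or not (z of egg_1 in the frame of egg_rack above 0.025 m) or not (distance between egg_2 and egg_rack below 0.072 m) or not (z of egg_2 in the frame of egg_rack above 0.025 m) or not (distance between egg_3 and egg_rack below 0.072 m) or not (z of egg_3 in the frame of egg_rack above 0.025 m) or angle between egg_rack's own z axis and vertical above 0.3 rad).
It fails at once if a bystander is knocked over or moved more than 25 mm (distance of any of egg_timer, salt_shaker, jam_jar from where it was at the start of the episode above 0.025 m).
It also fails if it takes over 48 s, if anything falls off the work surface, if the arm or the gripper's body presses on something with over 40 N, if the wrist force passes 120 N, or if a joint passes its speed limit or range.

### The arm

A 7-joint arm with a two-finger parallel gripper is mounted at the origin on a cart in front of the work surface, level with it; the furniture and walls round the work are solid. World frame = base frame: x ahead of the robot, y to its left, z up, the work surface at z = 0. Lengths are in m, angles in rad, forces in N, time in s.
With the tool pointing down it reaches from about 0.4 to 0.875 m from the base axis. Payload 19.3 kg.
Tool frame: the origin (TCP) lies midway between the tips of the shut fingers; the grasp point (between the pads) lies 19 mm behind it; z points along the fingers, y is the line along which they close (so a half turn about z gives the same grasp; the last joint's range is limited). The gripper opens to 85 mm and grips with 20 to 120 N. Pads are 22 mm wide; open, the fingers measure 114 mm over their backs; the gripper's body (76 mm by 85 mm) begins 54 mm behind the grasp point. The pads swing forward as they close: fully open they stand 13 mm farther back than shut.
Start: joints at [1.216, 0.521, -0.036, 1.599, 0.021, 1.021, -0.113], TCP at [0.176, -0.6, 0.231] pointing down, gripper open.
Joint ranges: [-2.91, 2.91], [-0.3, 2.13], [-1.5, 1.42], [0.17, 2.43], [-1.26, 4.41], [0.16, 1.93], [-2.52, 2.52]. Speed limits (rad/s): [1.89, 1.89, 2.39, 2.39, 3.01, 3.01, 3.01].

### API

Orientations are given as a 3x3 rotation matrix whose columns are the frame's x, y, z axes.
In Python, from station import robot gives the robot as it stands.
- The arm moves only by the tool jog_arm, never from a script. Its argument "moves" is a list that holds one entry, the list of rows, each a list of 5 numbers: the opening in per cent of the stroke, from 0 (shut) to 100 (fully open), then the shift along the tool's x, y, z in mm, then the turn about the tool's z in rad. In form: [[[fingers, dx, dy, dz, spin], ...]]. A call has 1 to 8 rows; each row shifts and turns the commanded pose from where the row before left it, along the tool's axes as they then stand; what a row does not reach is not made up. A row lasts 1/12 s, in which the tool goes at most 41.7 mm and 7.16 degrees, less where a joint would pass 70% of its speed; a pose out of reach is approached as far as the arm can. A call with a gripper value outside its range is refused whole. The fingers move at their own pace and stop on an object; "force" is the grip in N (left out, the last holds). Time passes only in rows, so rows that do not move let the fingers close. It gives the time, the measured TCP pose, the force, the opening and the grip force at its end, in the units of the state.
- robot.state(): the state, without advancing time (a new reading comes with each control period).
- robot.camera(name): name is "side" or "top" or "wrist"; returns (picture, depth): 480x640x3 uint8, red, green, blue; 480x640 float32, m along the optical axis (not along the pixel's ray), 0 where there is no reading.
- robot.calibration(name): a dict with "K" (3x3 intrinsics, pixels), "cam_to_world" (4x4, takes a point from camera to world coordinates); the wrist camera has in their place "mount" (4x4, takes a point from camera to tool coordinates, whose origin is the TCP and whose axes are the flange's). Camera axes: x right, y down, z forward; pixel columns grow to the right and rows downward; lengths in m; the calibration is good to about 2 mm. A picture is of the moment at which its call begins: read the wrist's pose just before it. calibration takes no time and is no camera call.
- robot.finish_job(): hands the job in; it is judged then, once.
The state is a dict: "time_s": time; "joint_pos": joint angles; "qd": joint speeds; "joint_efforts": joint torques, N m; "ee_pos": TCP position; "orientation": TCP orientation; "ft_force": force on the tool from outside, world axes, zero at the start; "moment": the same for the moment, N m; "grip_width": finger opening in m; "finger_force": force on a finger pad.
Only numpy, scipy, OpenCV 4.12 (cv2) and the standard library are available. Lean on these libraries where they do the work, as an engineer would, in place of code of your own. Each camera call takes 0.05 s, during which the arm holds its last target. There are 200 camera calls.

## Working session

There is one attempt and no reset: what is moved stays moved. The work goes in short steps, Python scripts to look and compute and a tool call to move; the robot and the scene stay as the last step left them, time stands still between calls to the robot, and variables do not carry over. Pictures are saved under pics/ and viewed, at most 10 in all, crops included, and the job is handed in when it is done.

Besides the shell and the picture viewer there is one more tool, called after "Request:" as a command line: name --argument value ..., lists and objects as JSON in quotes. jog_arm: Moves the arm, as the interface text tells. Its arguments: {"type":"object","properties":{"moves":{"type":"array"},"force":{"type":"number"}},"required":["moves"]}

```bash
mkdir -p pics; ls; cat > h.py <<'E'
import numpy as np, cv2
from station import robot
def save(n,name):
    rgb,d=robot.camera(n); cv2.imwrite(f'pics/{name}.png',rgb[:,:,::-1]); np.save(f'pics/{name}.npy',d); return rgb,d
def cloud(n,d,T=None):
    c=robot.calibration(n);K=c['K'];
    if T is None:T=c['cam_to_world']
    v,u=np.mgrid[0:480,0:640]
    P=np.stack([(u-K[0][2])/K[0][0]*d,(v-K[1][2])/K[1][1]*d,d],-1)
    W=P@np.array(T)[:3,:3].T+np.array(T)[:3,3]
    W[d==0]=np.nan
    return W
def wristT(s):
    T=np.eye(4);T[:3,:3]=s['orientation'];T[:3,3]=s['ee_pos']
    return T@np.array(robot.calibration('wrist')['mount'])
E
python3 - <<'E'
from h import *
s=robot.state();print(s)
save('top','top0');save('side','side0')
for n in('top','side'):print(robot.calibration(n))
print(robot.calibration('wrist'))
E
```

```text
pics
{'time_s': 0.0, 'joint_pos': array([ 1.21580299,  0.52201906, -0.03633994,  1.59998818,  0.02119135,
        1.02113486, -0.11283533]), 'qd': array([ 6.46475968e-04, -1.14765567e-03, -5.32868749e-04,  2.70413270e-04,
       -1.70453742e-03, -8.89615389e-04,  9.59639643e-05]), 'joint_efforts': array([-5.59134660e-04, -9.27121067e+01,  1.98022798e+00, -3.69944143e+01,
        1.79720821e-02,  8.08005687e-03, -5.77806850e-05]), 'ee_pos': array([ 0.17547642, -0.59950417,  0.23072955]), 'orientation': array([[ 9.59730767e-01,  2.80921162e-01, -3.94517996e-04],
       [ 2.80921430e-01, -9.59730144e-01,  1.09595308e-03],
       [-7.07544008e-05, -1.16264844e-03, -9.99999322e-01]]), 'ft_force': array([ 0.56561167, -0.26129545, -0.33752012]), 'moment': array([ 0.01698444, -0.07307953,  0.00546255]), 'finger_force': 0.0, 'grip_width': 0.08574518782618659}
{'K': array([[468.6559843 ,   0.        , 316.48404249],
       [  0.        , 468.6559843 , 234.44835341],
       [  0.        ,   0.        ,   1.        ]]), 'cam_to_world': array([[ 0.07196531, -0.97711777,  0.20015458,  0.27921609],
[... 420 characters left out ...]
1],
       [-0.25428192, -0.85700995,  0.44819042, -0.6334055 ],
       [ 0.00342354, -0.46421781, -0.88571446,  1.21122206],
       [ 0.        ,  0.        ,  0.        ,  1.        ]])}
{'K': array([[397.14734931,   0.        , 314.64666351],
       [  0.        , 397.14734931, 241.61677853],
       [  0.        ,   0.        ,   1.        ]]), 'mount': array([[-2.17330908e-04, -9.61056863e-01, -2.76350610e-01,
         7.06468114e-02],
       [ 9.99999976e-01, -2.15883487e-04, -3.56597585e-05,
        -2.67565476e-04],
       [-2.53884777e-05, -2.76350611e-01,  9.61056887e-01,
        -1.42883085e-01],
       [ 0.00000000e+00,  0.00000000e+00,  0.00000000e+00,
         1.00000000e+00]])}
```

View pics/top0.png

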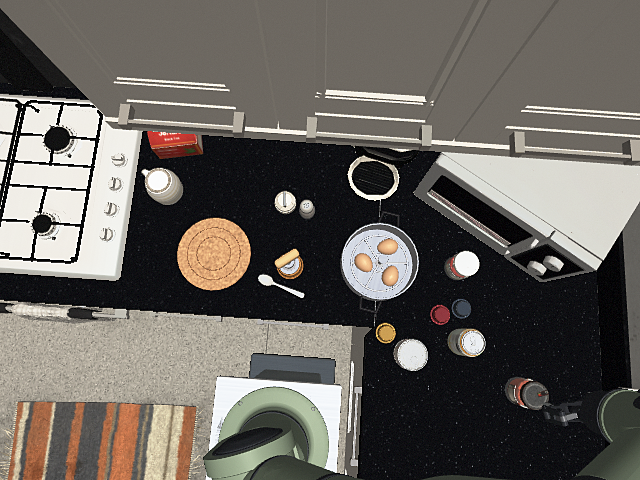

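View pics/side0.png

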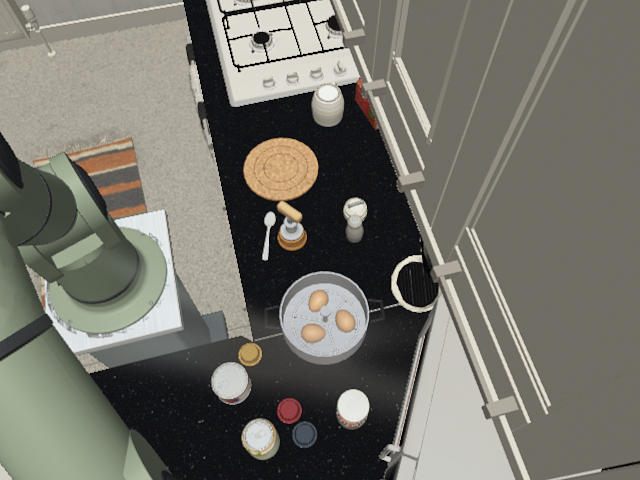

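The top view shows the trivet at (214,253), the T-handle at (288,262), the rack in its pan at (379,262), and the timer and shaker at (285,203) and (307,210). Next I get positions from depth.

```bash
python3 - <<'E'
from h import *
for n,b in(('top',{'trivet':(170,205,260,300),'lifter':(268,240,312,285),'rack':(335,215,425,305)}),('side',{'trivet':(235,130,325,205),'lifter':(270,195,312,255),'rack':(270,265,380,370)})):
    W=cloud(n,np.load(f'pics/{n}0.npy'))
    for k,(a,bb,c,d) in b.items():
        P=W[bb:d,a:c].reshape(-1,3); P=P[~np.isnan(P[:,0])]
        if k=='trivet':
            q=P[(P[:,2]>.006)&(P[:,2]<.016)]; print(n,k,len(q),(q.min(0)+q.max(0))/2,q.max(0)-q.min(0),'table',np.median(P[P[:,2]<.005][:,2]))
        if k=='lifter':
            for lo,hi in((.1,.16),(.04,.095),(.034,.045)):
                q=P[(P[:,2]>lo)&(P[:,2]<hi)]; 
                if len(q)<4: continue
                w,v=np.linalg.eigh(np.cov(q[:,:2].T)); print(n,k,lo,len(q),q.mean(0),(q.min(0)+q.max(0))/2,q.max(0)-q.min(0),'axis',v[:,1],'zmax',q[:,2].max())
        if k=='rack':
            # list blobs by height
            q=P[(P[:,2]>.04)]; print(n,k,np.histogram(q[:,2],bins=np.arange(.04,.12,.005)))
            q=P[(P[:,2]>.055)]; print('rim',(q.min(0)+q.max(0))/2,q.max(0)-q.min(0))
    V=W[215:305,335:425] if n=='top' else W[265:370,270:380]
    c=(379,262) if n=='top' else (324,318)
    print(np.round(W[c[1]-10:c[1]+11:2,c[0]-10:c[0]+11:2,2]*1000))
E
python3 - <<'E'
import cv2
a=cv2.imread('pics/top0.png')[205:315,260:430];b=cv2.imread('pics/side0.png')[190:375,235:395]
a=cv2.resize(a,(680,440)[::1],interpolation=2);b=cv2.resize(b,(506,585),interpolation=2)
cv2.imwrite('pics/c1.png',a);
E
```

```text
top trivet 3764 [0.46411097 0.18542113 0.01099784] [0.25920949 0.22358725 0.00999339] table -0.0008249352517896158
top lifter 0.1 253 [ 0.44198549 -0.00254221  0.13255224] [ 0.44237415 -0.00214459  0.12682479] [0.04887565 0.05764281 0.02479545] axis [-0.6063254   0.79521665] zmax 0.13922251824536502
top lifter 0.04 67 [ 0.43471887 -0.00855253  0.06470044] [ 0.44103212 -0.00725328  0.06550314] [0.02887283 0.0402699  0.05095919] axis [-0.50855759  0.86102798] zmax 0.09098273159384207
top lifter 0.034 134 [ 0.43261809 -0.01012662  0.03796181] [ 0.43802597 -0.00687411  0.03941355] [0.04237998 0.05043475 0.01067952] axis [-0.57510252  0.81808135] zmax 0.04475331386927395
top rack (array([145, 220, 312, 421, 321, 122,   4,   0,  31,  38,   3,   0,   0,
         0,   0]), array([0.04 , 0.045, 0.05 , 0.055, 0.06 , 0.065, 0.07 , 0.075, 0.08 ,
       0.085, 0.09 , 0.095, 0.1  , 0.105, 0.11 , 0.115]))
rim [ 0.46944134 -0.2334645   0.07307191] [0.2357768  0.19535088 0.03601178]
[[ 9.  5. 20.  9.  3.  4. 47. 51. 50. 45. 45.]
 [ 4.  7. 11. 15. 19. 15. 17. 83. 43. 38. 43.]
 [ 8.  4. 15. 19.  7. 83.
[... 1203 characters left out ...]
.05 , 0.055, 0.06 , 0.065, 0.07 , 0.075, 0.08 ,
       0.085, 0.09 , 0.095, 0.1  , 0.105, 0.11 , 0.115]))
rim [ 0.46811153 -0.23407587  0.07288197] [0.24712468 0.19764447 0.03575558]
[[51. 54. 49. 48. 83. 86. 89. 88.  3.  6.  9.]
 [47. 47. 47. 87. 88. 86. 84. 85. 86.  4.  6.]
 [36.  6.  8. 84. 86. 88. 87. 84. 85.  5. 12.]
 [ 9.  6. 18.  5. 85. 89. 87. 86.  2. 16.  7.]
 [ 3. 20.  2.  4.  5. 86. 87.  1. 18.  8. 20.]
 [ 5. 18.  5.  2. -3. 48. 52. 15.  6.  2.  0.]
 [13. 17. 15. 16. 21. 40. 39. 20.  5. 11.  2.]
 [21.  8.  5.  7. 18. 23. 24. 25. 11.  7.  7.]
 [49.  8.  5.  6. 19. 18. 21. 18.  6.  9. 17.]
 [54. 55. 54. 46. 17. 15. 18.  7.  5.  9. 19.]
 [60. 55. 53. 54. 48.  3.  2. 18.  3.  0. 17.]]
```

View pics/c1.png

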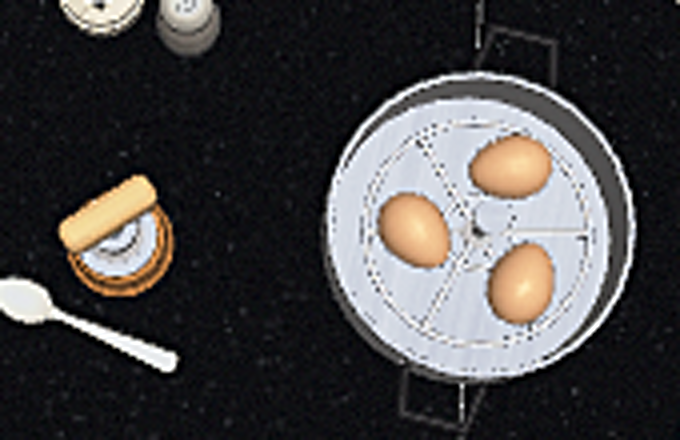

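```bash
cat >> h.py <<'E'
def circ(q):
    from scipy.optimize import least_squares
    return least_squares(lambda p:np.hypot(q[:,0]-p[0],q[:,1]-p[1])-p[2],[*q.mean(0)[:2],.05],loss='soft_l1',f_scale=.002).x
E
python3 - <<'E'
from h import *
for n in('top','side'):
    W=cloud(n,np.load(f'pics/{n}0.npy')); P=W.reshape(-1,3); P=P[~np.isnan(P[:,0])]
    def box(x,y,r,lo,hi): return P[(np.hypot(P[:,0]-x,P[:,1]-y)<r)&(P[:,2]>lo)&(P[:,2]<hi)]
    q=box(.46,-.235,.05,.078,.1); print(n,'head',len(q),q.mean(0),(q.min(0)+q.max(0))/2,np.ptp(q,axis=0),np.median(q[:,2]))
    h=q.mean(0)
    q=box(.46,-.235,.15,.056,.075); q=q[np.hypot(*(q[:,:2]-h[:2]).T)>.075]; print('rim',len(q),circ(q),np.median(q[:,2]))
    q=box(h[0],h[1],.085,.012,.025);q=q[np.hypot(*(q[:,:2]-h[:2]).T)>.065]; print('rackring',len(q),circ(q))
    q=box(.466,.2,.13,.006,.016); e=cv2.minEnclosingCircle((q[np.hypot(*(q[:,:2]-np.median(q[:,:2],0)).T)<.104][:,:2]*1000).astype(np.float32)); print('trivet',np.median(q,0),e)
    q=box(.44,-.005,.05,.1,.16); zt=np.percentile(q[:,2],90); t=q[q[:,2]>zt-.006]; print('T',zt,cv2.minAreaRect((t[:,:2]*1000).astype(np.float32)),t.mean(0))
    q=box(.44,-.01,.045,.030,.043); print('plate',circ(q[:,:]),len(q))
    for k,g in(('timer',(.55,.0)),('shaker',(.54,-.05))):
        q=box(*g,.07,.045,.11); print(k,q.mean(0),q.max(0),q.min(0))
E
```

```text
top head 72 [ 0.46501216 -0.23771683  0.08559032] [ 0.46561944 -0.23726011  0.08590041] [0.02390996 0.022772   0.01035479] 0.08559776230303318
rim 655 [ 0.46359242 -0.23282155  0.09667961] 0.06209687125223051
rackring 282 [ 0.46534582 -0.23777928  0.07343072]
trivet [0.4583617  0.19940373 0.00941267] ((457.0463562011719, 195.87423706054688), 102.11163330078125)
T 0.1365790445496467 ((442.6261291503906, -2.2339820861816406), (20.288293838500977, 63.27547073364258), 37.1062126159668) [ 0.44302643 -0.0022885   0.1342732 ]
plate [ 0.44375365 -0.00217329  0.02361282] 173
timer [ 0.58952505 -0.02362993  0.07013877] [0.61820178 0.03621415 0.09328041] [ 0.56990279 -0.05527344  0.04510013]
shaker [ 0.58458761 -0.03808202  0.076622  ] [ 0.60516708 -0.01818785  0.09328041] [ 0.56990279 -0.05527344  0.04510013]
side head 94 [ 0.4672822  -0.23915731  0.08603739] [ 0.467157   -0.23895476  0.08510355] [0.02276688 0.02344014 0.01131243] 0.08591165222049546
rim 960 [ 0.46619494 -0.23529886  0.09657655] 0.062341542454846355
rackring 371 [ 0.46752699 -0.23898921  0.07335951]
trivet [0.46147301 0.19458837 0.01031965] ((461.0596008300781, 195.7543182373047), 102.2718276977539)
T 0.1373902397643904 ((445.21978759765625, -4.860973358154297), (20.454082489013672, 62.6403923034668), 35.870365142822266) [ 0.44535267 -0.00507339  0.1352254 ]
plate [ 0.44510147 -0.00426722  0.02316631] 273
timer [ 0.59167896 -0.02845684  0.07008529] [0.61846204 0.03701163 0.09609161] [ 0.5726924  -0.05848823  0.04515012]
shaker [ 0.58917167 -0.0458183   0.07391868] [ 0.60949616 -0.0240314   0.09609161] [ 0.5726924  -0.05848823  0.04503356]
```

```bash
cat >> h.py <<'E'
def plan(tgt,ang=None,n=8,cmd=None):
    """rows in tool axes from measured pose to TCP tgt, tool-x world angle ang(deg)"""
    s=robot.state(); R=s['orientation']; p=np.array(cmd if cmd is not None else s['ee_pos']); a=np.arctan2(R[1,0],R[0,0])
    da=0 if ang is None else (np.radians(ang)-a+np.pi)%(2*np.pi)-np.pi
    d=np.array(tgt)-p
    print('dist mm',np.linalg.norm(d)*1000,'turn',da,'spin/row',-da/n)
    for i in range(n):
        b=a+da*i/n; w=d/n*1000
        print([round(w[0]*np.cos(b)+w[1]*np.sin(b),1),round(w[0]*np.sin(b)-w[1]*np.cos(b),1),round(-w[2],1),round(-da/n,3)])
E
python3 - <<'E'
from h import *
plan([.444,-.004,.231],126.5,16)
plan([.43,-.25,.231],None,11)
E
```

```text
dist mm 653.2863804369745 turn 1.9230703308366621 spin/row -0.12019189567729138
[np.float64(26.6), np.float64(-31.0), np.float64(-0.0), np.float64(-0.12)]
[np.float64(30.1), np.float64(-27.6), np.float64(-0.0), np.float64(-0.12)]
[np.float64(33.2), np.float64(-23.8), np.float64(-0.0), np.float64(-0.12)]
[np.float64(35.8), np.float64(-19.6), np.float64(-0.0), np.float64(-0.12)]
[np.float64(37.9), np.float64(-15.2), np.float64(-0.0), np.float64(-0.12)]
[np.float64(39.4), np.float64(-10.6), np.float64(-0.0), np.float64(-0.12)]
[np.float64(40.4), np.float64(-5.8), np.float64(-0.0), np.float64(-0.12)]
[np.float64(40.8), np.float64(-0.9), np.float64(-0.0), np.float64(-0.12)]
[np.float64(40.6), np.float64(4.0), np.float64(-0.0), np.float64(-0.12)]
[np.float64(39.9), np.float64(8.9), np.float64(-0.0), np.float64(-0.12)]
[np.float64(38.5), np.float64(13.6), np.float64(-0.0), np.float64(-0.12)]
[np.float64(36.6), np.float64(18.1), np.float64(-0.0), np.float64(-0.12)]
[np.float64(34.2), np.float64(22.4), np.float64(-0.0), np.float64(-0.12)]
[np.float64(31.2), np.float64(26.3), np.float64(-0.0),
[... 184 characters left out ...]
461110596 turn 0 spin/row 0.0
[np.float64(31.1), np.float64(-24.0), np.float64(-0.0), 0.0]
[np.float64(31.1), np.float64(-24.0), np.float64(-0.0), 0.0]
[np.float64(31.1), np.float64(-24.0), np.float64(-0.0), 0.0]
[np.float64(31.1), np.float64(-24.0), np.float64(-0.0), 0.0]
[np.float64(31.1), np.float64(-24.0), np.float64(-0.0), 0.0]
[np.float64(31.1), np.float64(-24.0), np.float64(-0.0), 0.0]
[np.float64(31.1), np.float64(-24.0), np.float64(-0.0), 0.0]
[np.float64(31.1), np.float64(-24.0), np.float64(-0.0), 0.0]
[np.float64(31.1), np.float64(-24.0), np.float64(-0.0), 0.0]
[np.float64(31.1), np.float64(-24.0), np.float64(-0.0), 0.0]
[np.float64(31.1), np.float64(-24.0), np.float64(-0.0), 0.0]
```

Request:
jog_arm --moves '[[[100,31,-24,0,0],[100,31,-24,0,0],[100,31,-24,0,0],[100,31,-24,0,0],[100,31,-24,0,0],[100,31,-24,0,0],[100,31,-24,0,0],[100,31,-24,0,0]]]' --force 60

```text
time_s: 0.77
ee_pos: [0.3603, -0.3441, 0.2313]
orientation: [[0.96, 0.281, -0.0], [0.281, -0.96, 0.0], [-0.0, -0.0, -1.0]]
ft_force: [1.0, 0.0, 0.6]
grip_width: 0.0855
finger_force: 0.0
```

```bash
python3 - <<'E'
from h import *
print(robot.state()['joint_pos'].round(2))
plan([.444,-.004,.24],126.5,16)
E
```

```text
[ 0.75  0.32 -0.13  1.92  0.05  0.9  -0.7 ]
dist mm 350.3988220028757 turn 1.923274361842065 spin/row -0.12020464761512906
[np.float64(11.0), np.float64(-18.9), np.float64(-0.5), np.float64(-0.12)]
[np.float64(13.2), np.float64(-17.5), np.float64(-0.5), np.float64(-0.12)]
[np.float64(15.2), np.float64(-15.8), np.float64(-0.5), np.float64(-0.12)]
[np.float64(17.0), np.float64(-13.8), np.float64(-0.5), np.float64(-0.12)]
[np.float64(18.5), np.float64(-11.7), np.float64(-0.5), np.float64(-0.12)]
[np.float64(19.8), np.float64(-9.4), np.float64(-0.5), np.float64(-0.12)]
[np.float64(20.8), np.float64(-7.0), np.float64(-0.5), np.float64(-0.12)]
[np.float64(21.4), np.float64(-4.4), np.float64(-0.5), np.float64(-0.12)]
[np.float64(21.8), np.float64(-1.8), np.float64(-0.5), np.float64(-0.12)]
[np.float64(21.9), np.float64(0.8), np.float64(-0.5), np.float64(-0.12)]
[np.float64(21.6), np.float64(3.4), np.float64(-0.5), np.float64(-0.12)]
[np.float64(21.1), np.float64(6.0), np.float64(-0.5), np.float64(-0.12)]
[np.float64(20.2), np.float64(8.5), np.float64(-0.5), np.float64(-0.12)]
[np.float64(19.0), np.float64(10.8), np.float64(-0.5), np.float64(-0.12)]
[np.float64(17.6), np.float64(13.0), np.float64(-0.5), np.float64(-0.12)]
[np.float64(15.9), np.float64(15.1), np.float64(-0.5), np.float64(-0.12)]
```

Request:
jog_arm --moves '[[[100,11,-19,-1,-0.12],[100,13,-17.5,0,-0.12],[100,15,-16,-1,-0.12],[100,17,-14,0,-0.12],[100,18.5,-12,-1,-0.12],[100,20,-9.5,0,-0.12],[100,21,-7,-1,-0.12],[100,21.5,-4.5,0,-0.12]]]'

```text
time_s: 1.43
ee_pos: [0.401, -0.1737, 0.2353]
orientation: [[0.315, 0.949, -0.0], [0.949, -0.315, -0.0], [-0.0, -0.0, -1.0]]
ft_force: [0.6, -0.1, 0.3]
grip_width: 0.0853
finger_force: 0.0
```

Request:
jog_arm --moves '[[[100,22,-2,0,-0.12],[100,22,1,0,-0.12],[100,21.5,3.5,0,-0.12],[100,21,6,0,-0.12],[100,20,8.5,0,-0.12],[100,19,11,0,-0.12],[100,17.5,13,0,-0.12],[100,16,15,0,-0.12]]]'

```text
time_s: 2.1
ee_pos: [0.4435, -0.0039, 0.2352]
orientation: [[-0.597, 0.802, -0.0], [0.802, 0.597, -0.0], [0.0, -0.0, -1.0]]
ft_force: [-0.3, 0.3, -1.0]
grip_width: 0.0854
finger_force: 0.0
```

```bash
python3 - <<'E'
from h import *
s=robot.state(); print(s['ee_pos'],s['joint_pos'].round(2))
T=wristT(s);rgb,d=save('wrist','w1');P=cloud('wrist',d,T).reshape(-1,3);P=P[~np.isnan(P[:,0])]
def box(x,y,r,lo,hi): return P[(np.hypot(P[:,0]-x,P[:,1]-y)<r)&(P[:,2]>lo)&(P[:,2]<hi)]
q=box(.444,-.003,.05,.1,.15); zt=np.percentile(q[:,2],90); t=q[q[:,2]>zt-.005]; print('T',zt,len(t),cv2.minAreaRect((t[:,:2]*1000).astype(np.float32)),t.mean(0))
q=box(.444,-.003,.035,.031,.042); print('plate',len(q),circ(q))
print('table',np.median(P[np.abs(P[:,2])<.01][:,2]))
plan([.444,-.003,.112],126.5,8)
E
```

```text
[ 0.4435072  -0.00390286  0.2352437 ] [ 0.44  0.28 -0.68  2.02  0.22  0.91  0.29]
T 0.13651403980325777 2752 ((444.73834228515625, -0.9050369262695312), (20.440814971923828, 61.20002746582031), 37.42573928833008) [4.44017816e-01 2.58913907e-04 1.35138195e-01]
plate 1602 [ 0.44479783 -0.00159515  0.02482712]
table 0.00044198789235486147
dist mm 123.53815764550417 turn -0.015948659823965983 spin/row 0.001993582477995748
[np.float64(-0.3), np.float64(-0.3), np.float64(15.4), np.float64(0.002)]
[np.float64(-0.3), np.float64(-0.3), np.float64(15.4), np.float64(0.002)]
[np.float64(-0.3), np.float64(-0.3), np.float64(15.4), np.float64(0.002)]
[np.float64(-0.3), np.float64(-0.3), np.float64(15.4), np.float64(0.002)]
[np.float64(-0.3), np.float64(-0.3), np.float64(15.4), np.float64(0.002)]
[np.float64(-0.3), np.float64(-0.3), np.float64(15.4), np.float64(0.002)]
[np.float64(-0.3), np.float64(-0.3), np.float64(15.4), np.float64(0.002)]
[np.float64(-0.3), np.float64(-0.3), np.float64(15.4), np.float64(0.002)]
```

View pics/w1.png

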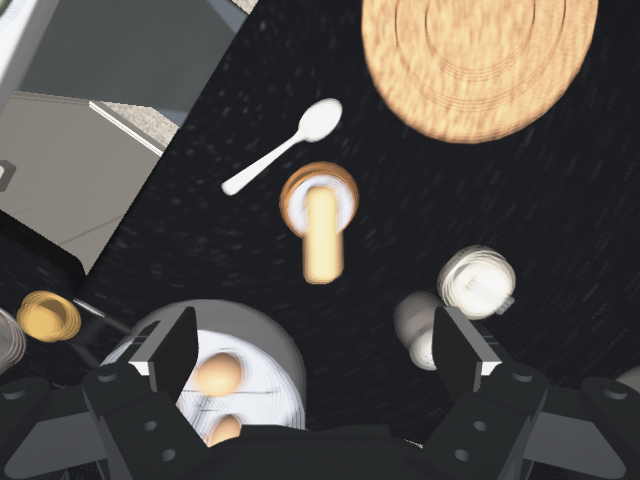

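The wrist view shows the T-handle at (322,235), aligned with the gripper, with the fork's mouth to +x. Descend and grip.

Request:
jog_arm --moves '[[[100,0.3,0.5,20,-0.012],[100,0.3,0.5,20,0],[100,0.3,0.5,20,0],[100,0.4,0.7,20,0],[60,0,0,20,0],[60,0,0,20,0],[60,0,0,10,0],[10,0,0,0,0]]]' --force 60

```text
time_s: 2.82
ee_pos: [0.4434, -0.0026, 0.1037]
orientation: [[-0.602, 0.799, -0.003], [0.799, 0.602, 0.0], [0.002, -0.002, -1.0]]
ft_force: [-0.9, 0.0, 0.7]
grip_width: 0.0406
finger_force: 0.0
```

Request:
jog_arm --moves '[[[10,0,0,0,0],[10,0,0,0,0],[10,0,0,0,0],[10,0,0,0,0],[10,0,0,0,0]]]'

```text
time_s: 3.23
ee_pos: [0.445, -0.0026, 0.106]
orientation: [[-0.602, 0.799, 0.001], [0.799, 0.602, -0.0], [-0.001, 0.001, -1.0]]
ft_force: [-0.2, 0.2, 3.4]
grip_width: 0.0209
finger_force: 60.3
```

Request:
jog_arm --moves '[[[10,0,0,-20,0],[10,0,0,-35,0],[10,0,0,-38,0.12],[10,0,0,-37,0.12],[10,0,0,0,0.12],[10,0,0,0,0.12],[10,0,0,0,0.12]]]'

```text
time_s: 3.82
ee_pos: [0.4445, -0.0028, 0.2361]
orientation: [[-0.039, 0.999, 0.001], [0.999, 0.039, -0.0], [-0.001, 0.001, -1.0]]
ft_force: [-0.1, 0.4, -3.3]
grip_width: 0.021
finger_force: 59.8
```

```bash
python3 - <<'E'
from h import *
s=robot.state(); print(s['ee_pos'],s['joint_pos'].round(2))
plan([.466,-.205,.236],0,14)
E
```

```text
[ 0.44453443 -0.00283032  0.23614376] [ 0.34  0.26 -0.56  2.03  0.18  0.9  -0.27]
dist mm 203.3060997929845 turn -1.6102470911181084 spin/row 0.11501764936557916
[np.float64(-14.5), np.float64(1.0), np.float64(0.0), np.float64(0.115)]
[np.float64(-14.3), np.float64(2.6), np.float64(0.0), np.float64(0.115)]
[np.float64(-13.9), np.float64(4.2), np.float64(0.0), np.float64(0.115)]
[np.float64(-13.3), np.float64(5.8), np.float64(0.0), np.float64(0.115)]
[np.float64(-12.6), np.float64(7.3), np.float64(0.0), np.float64(0.115)]
[np.float64(-11.6), np.float64(8.7), np.float64(0.0), np.float64(0.115)]
[np.float64(-10.6), np.float64(10.0), np.float64(0.0), np.float64(0.115)]
[np.float64(-9.3), np.float64(11.1), np.float64(0.0), np.float64(0.115)]
[np.float64(-8.0), np.float64(12.1), np.float64(0.0), np.float64(0.115)]
[np.float64(-6.6), np.float64(13.0), np.float64(0.0), np.float64(0.115)]
[np.float64(-5.0), np.float64(13.6), np.float64(0.0), np.float64(0.115)]
[np.float64(-3.4), np.float64(14.1), np.float64(0.0), np.float64(0.115)]
[np.float64(-1.8), np.float64(14.4), np.float64(0.0), np.float64(0.115)]
[np.float64(-0.1), np.float64(14.5), np.float64(0.0), np.float64(0.115)]
```

Request:
jog_arm --moves '[[[10,-14.5,1,0,0.115],[10,-14.3,2.6,0,0.115],[10,-13.9,4.2,0,0.115],[10,-13.3,5.8,0,0.115],[10,-12.6,7.3,0,0.115],[10,-11.6,8.7,0,0.115],[10,-10.6,10,0,0.115],[10,-9.3,11.1,0,0.115]]]'

```text
time_s: 4.48
ee_pos: [0.4573, -0.1188, 0.2355]
orientation: [[0.771, 0.637, 0.0], [0.637, -0.771, -0.0], [0.0, 0.0, -1.0]]
ft_force: [0.3, -0.0, -3.3]
grip_width: 0.021
finger_force: 59.8
```

Request:
jog_arm --moves '[[[10,-8,12.1,0,0.115],[10,-6.6,13,0,0.115],[10,-5,13.6,0,0.115],[10,-3.4,14.1,0,0.115],[10,-1.8,14.4,0,0.115],[10,0,14.5,0,0.115],[10,0,0,0,0],[10,0,0,0,0]]]'

```text
time_s: 5.15
ee_pos: [0.4673, -0.2047, 0.2353]
orientation: [[1.0, 0.007, -0.0], [0.007, -1.0, 0.0], [-0.0, -0.0, -1.0]]
ft_force: [-0.3, 0.3, -3.2]
grip_width: 0.0213
finger_force: 59.8
```

```bash
python3 - <<'E'
from h import *
s=robot.state(); print(s['ee_pos'],s['ft_force'],s['orientation'].round(3))
T=wristT(s);rgb,d=save('wrist','w2');P=cloud('wrist',d,T).reshape(-1,3);P=P[~np.isnan(P[:,0])]
q=P[(np.hypot(P[:,0]-.466,P[:,1]+.238)<.03)&(P[:,2]>.078)&(P[:,2]<.095)]
print('head',len(q),q.mean(0),(q.min(0)+q.max(0))/2,np.ptp(q,axis=0),np.median(q[:,2]))
try: print(cv2.minEnclosingCircle((q[:,:2]*1000).astype(np.float32)))
except Exception as e: print(e)
for n in('side','top'):
    rgb,d=save(n,n+'1');W=cloud(n,d);Q=W.reshape(-1,3);Q=Q[~np.isnan(Q[:,0])]
    for lo,hi in((.14,.175),(.175,.22)):
        q=Q[(np.hypot(Q[:,0]-.466,Q[:,1]+.205)<.05)&(Q[:,2]>lo)&(Q[:,2]<hi)]
        if len(q): print(n,lo,len(q),(q.min(0)+q.max(0))/2,np.ptp(q,axis=0),q[:,2].min())
a=cv2.resize(cv2.imread('pics/side1.png')[150:390,200:440],(480,480));b=cv2.imread('pics/w2.png');b=cv2.resize(b,(320,240));c=np.zeros((480,800,3),np.uint8);c[:,:480]=a;c[:240,480:]=b
cv2.imwrite('pics/c2.png',c)
E
```

```text
[ 0.46727277 -0.20473662  0.23526768] [-0.25882212  0.28719611 -3.1870527 ] [[ 1.     0.007 -0.   ]
 [ 0.007 -1.     0.   ]
 [-0.    -0.    -1.   ]]
head 569 [ 0.46989074 -0.23887359  0.08677598] [ 0.46792132 -0.23736828  0.08493511] [0.02318299 0.02190801 0.00809264] 0.08688702854794916
((468.1242980957031, -237.27191162109375), 11.909294128417969)
side 0.14 300 [ 0.46811364 -0.20771928  0.16632896] [0.05297878 0.04970752 0.01733422] 0.15766184742672973
side 0.175 98 [ 0.4652493  -0.21166406  0.19479326] [0.02434335 0.02143187 0.03936789] 0.17510931530691276
```

View pics/c2.png

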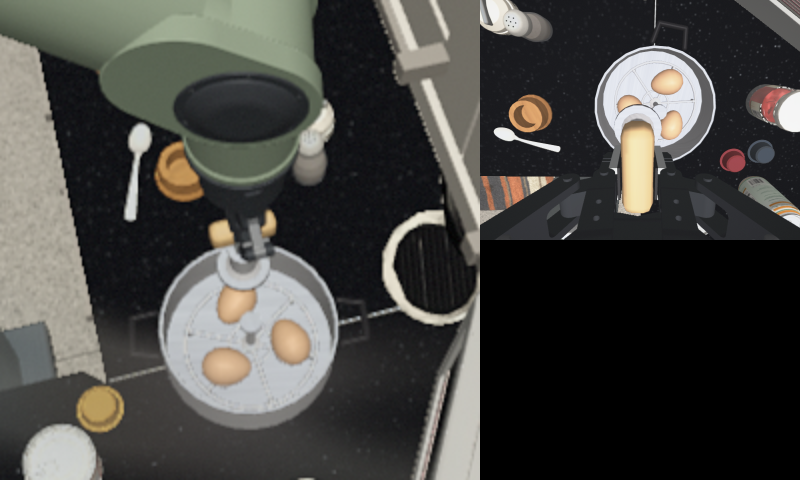

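The side view shows the nose plate at (242,262) in the crop, beside the post head at (250,322). The relative offset in y is about 32 mm.

Request:
jog_arm --moves '[[[10,0,7.5,10,0.007],[10,0,0,20,0],[10,0,0,20,0],[10,0,0,12,0],[10,0,0,4,0],[10,0,0,0,0]]]'

```text
time_s: 5.8
ee_pos: [0.467, -0.2119, 0.1681]
orientation: [[1.0, 0.0, -0.002], [0.0, -1.0, 0.001], [-0.002, -0.001, -1.0]]
ft_force: [0.1, 0.2, -2.8]
grip_width: 0.0213
finger_force: 59.7
```

```bash
python3 - <<'E'
from h import *
s=robot.state(); print(s['ee_pos'],s['ft_force'],s['moment'])
n='side';rgb,d=save(n,'side2');a=cv2.resize(cv2.imread('pics/side2.png')[240:380,250:400],(800,600)[:2],interpolation=2)
W=cloud(n,d);Q=W.reshape(-1,3);Q=Q[~np.isnan(Q[:,0])]
for lo,hi in((.080,.0915),(.096,.11)):
    q=Q[(np.hypot(Q[:,0]-.466,Q[:,1]+.22)<.05)&(Q[:,2]>lo)&(Q[:,2]<hi)]
    if len(q): print(n,lo,len(q),(q.min(0)+q.max(0))/2,np.ptp(q,axis=0),q[:,2].min())
cv2.imwrite('pics/c3.png',cv2.resize(a,(600,560)))
E
```

```text
[ 0.46698514 -0.21190953  0.16813871] [ 0.05392006  0.23426154 -2.77946857] [ 0.02409051  0.04412386 -0.07735693]
side 0.08 63 [ 0.46874997 -0.24257904  0.08668268] [0.02552282 0.01561415 0.00780175] 0.08278181123973849
side 0.096 240 [ 0.46679294 -0.21715006  0.10273916] [0.05175781 0.04796832 0.01337446] 0.09605192554994924
```

View pics/c3.png

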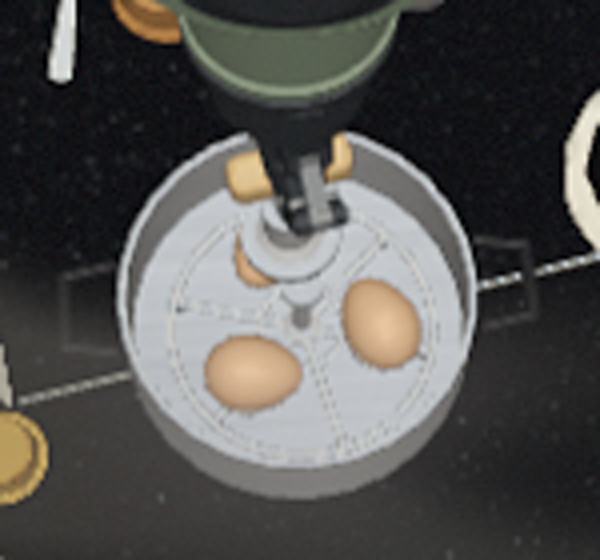

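The plate sits at (290,240) in the crop and overlaps the head's near edge at (303,300); x is aligned. Press down in small steps.

Request:
jog_arm --moves '[[[10,0,0,3,0],[10,0,0,3,0],[10,0,0,2,0],[10,0,0,1.5,0],[10,0,0,1.5,0],[10,0,0,1,0],[10,0,0,0,0]]]'

```text
time_s: 6.43
ee_pos: [0.4678, -0.2121, 0.1575]
orientation: [[1.0, -0.0, 0.001], [-0.0, -1.0, -0.0], [0.001, 0.0, -1.0]]
ft_force: [-0.1, 0.0, 5.5]
grip_width: 0.0208
finger_force: 60.9
```

Request:
jog_arm --moves '[[[10,0,0,1,0],[10,0,0,1,0],[10,0,0,0,0]]]'

```text
time_s: 6.68
ee_pos: [0.4678, -0.2121, 0.1555]
orientation: [[1.0, -0.0, 0.001], [-0.0, -1.0, -0.0], [0.001, 0.0, -1.0]]
ft_force: [-0.6, 0.1, 7.2]
grip_width: 0.0213
finger_force: 61.1
```

Request:
jog_arm --moves '[[[10,0,0,1.2,0],[10,0,2,0,0],[10,0,2,0,0],[10,0,2,0,0],[10,0,2,0,0],[10,0,2,0,0],[10,0,2,0,0]]]'

```text
time_s: 7.27
ee_pos: [0.4681, -0.2234, 0.1545]
orientation: [[1.0, 0.0, 0.001], [0.0, -1.0, 0.001], [0.001, -0.001, -1.0]]
ft_force: [1.4, 6.1, 7.1]
grip_width: 0.021
finger_force: 61.2
```

Request:
jog_arm --moves '[[[10,0,1.5,0,0],[10,0,1.5,0,0],[10,0,1.5,0,0],[10,0,1.5,0,0],[10,0,1.5,0,0],[10,0,1.5,0,0]]]'

```text
time_s: 7.77
ee_pos: [0.4681, -0.2323, 0.1545]
orientation: [[1.0, 0.0, 0.001], [0.0, -1.0, 0.001], [0.001, -0.001, -1.0]]
ft_force: [-0.1, 6.7, 7.7]
grip_width: 0.0211
finger_force: 61.2
```

```bash
cat > look.py <<'E'
from h import *
import sys
s=robot.state(); print(s['ee_pos'],s['ft_force'],s['moment'])
n='side';rgb,d=save(n,sys.argv[1])
W=cloud(n,d);Q=W.reshape(-1,3);Q=Q[~np.isnan(Q[:,0])]
e=s['ee_pos']
q=Q[(np.hypot(Q[:,0]-.467,Q[:,1]+.245)<.075)&(Q[:,2]>.03)&(Q[:,2]<.062)];
# rack ring (low wire) fit, compare with start (.4675,-.2390)
q=Q[(np.hypot(Q[:,0]-.4675,Q[:,1]+.245)<.1)&(Q[:,2]>.012)&(Q[:,2]<.025)]
from scipy.optimize import least_squares
best=None
for y0 in np.arange(-.265,-.230,.003):
    r=least_squares(lambda p:np.hypot(q[:,0]-p[0],q[:,1]-p[1])-.0735,[.467,y0],loss='cauchy',f_scale=.0015)
    if best is None or r.cost<best.cost: best=r
print('rack',best.x,best.cost,len(q))
E
python3 look.py side3
```

```text
[ 0.46809098 -0.23234431  0.15447788] [-0.09677412  6.6877362   7.70637187] [ 1.57912189 -0.04642166 -0.00963819]
rack [ 0.46772031 -0.2529675 ] 0.002872615655085162 651
```

Request:
jog_arm --moves '[[[10,0,1.5,0,0],[10,0,1.5,0,0],[10,0,1.5,0,0],[10,0,1.5,0,0],[10,0,1.5,0,0],[10,0,1.5,0,0],[10,0,1.5,0,0],[10,0,1.5,0,0]]]'

```text
time_s: 8.48
ee_pos: [0.4681, -0.2443, 0.1545]
orientation: [[1.0, 0.0, 0.001], [0.0, -1.0, 0.001], [0.001, -0.001, -1.0]]
ft_force: [-0.5, 6.1, 6.7]
grip_width: 0.0209
finger_force: 61.2
```

```bash
python3 look.py side4
```

```text
[ 0.46808991 -0.244308    0.15448304] [-0.53879432  6.09427585  6.6560985 ] [ 1.67541451  0.01085216 -0.02209054]
rack [ 0.46776532 -0.25243966] 0.0023426880412272585 563
```

Request:
jog_arm --moves '[[[10,0,1,0,0],[10,0,1,0,0],[10,0,1,0,0],[10,0,0.7,0,0],[10,0,0.7,0,0]]]'

```text
time_s: 8.95
ee_pos: [0.4681, -0.2487, 0.1545]
orientation: [[1.0, 0.0, 0.001], [0.0, -1.0, 0.001], [0.001, -0.001, -1.0]]
ft_force: [0.2, 5.5, 8.0]
grip_width: 0.021
finger_force: 61.2
```

Request:
jog_arm --moves '[[[10,0,0.7,0,0],[10,0,0.5,0,0]]]'

```text
time_s: 9.12
ee_pos: [0.4681, -0.2499, 0.1545]
orientation: [[1.0, 0.0, 0.001], [0.0, -1.0, 0.001], [0.001, -0.001, -1.0]]
ft_force: [0.9, 5.1, 8.6]
grip_width: 0.0213
finger_force: 61.2
```

Request:
jog_arm --moves '[[[10,0,0.5,0,0]]]'

```text
time_s: 9.2
ee_pos: [0.468, -0.2503, 0.1544]
orientation: [[1.0, 0.0, 0.001], [0.0, -1.0, 0.001], [0.001, -0.001, -1.0]]
ft_force: [0.1, 5.3, 7.0]
grip_width: 0.0214
finger_force: 61.2
```

Request:
jog_arm --moves '[[[10,0,0.5,0,0]]]'

```text
time_s: 9.28
ee_pos: [0.468, -0.2507, 0.1544]
orientation: [[1.0, 0.0, 0.001], [0.0, -1.0, 0.001], [0.001, -0.001, -1.0]]
ft_force: [0.3, 7.2, 8.3]
grip_width: 0.0209
finger_force: 61.2
```

Request:
jog_arm --moves '[[[10,0,0.5,0,0]]]'

```text
time_s: 9.37
ee_pos: [0.4681, -0.251, 0.1544]
orientation: [[1.0, 0.0, 0.001], [0.0, -1.0, 0.001], [0.001, -0.001, -1.0]]
ft_force: [0.1, 9.0, 8.0]
grip_width: 0.0212
finger_force: 61.3
```

Request:
jog_arm --moves '[[[10,0,0.4,0,0]]]'

```text
time_s: 9.45
ee_pos: [0.4681, -0.2512, 0.1544]
orientation: [[1.0, 0.001, 0.001], [0.001, -1.0, 0.002], [0.001, -0.002, -1.0]]
ft_force: [0.7, 9.7, 9.3]
grip_width: 0.0211
finger_force: 61.4
```

Force rise shows the fork is home against the post. Let the plunger back up.

Request:
jog_arm --moves '[[[10,0,0,-1,0],[10,0,0,-1,0],[10,0,0,-1,0],[10,0,0,-0.7,0],[10,0,-0.3,-0.5,0],[10,0,0,0,0]]]'

```text
time_s: 9.95
ee_pos: [0.4677, -0.2511, 0.1582]
orientation: [[1.0, 0.001, -0.0], [0.001, -1.0, 0.001], [-0.0, -0.001, -1.0]]
ft_force: [1.8, 5.9, -1.2]
grip_width: 0.0208
finger_force: 60.0
```

Request:
jog_arm --moves '[[[10,0,-0.2,-0.4,0],[10,0,0,-0.4,0],[10,0,0,-0.4,0],[10,0,0,0,0],[10,0,0,0,0]]]'

```text
time_s: 10.37
ee_pos: [0.4674, -0.2519, 0.1593]
orientation: [[1.0, -0.0, -0.0], [-0.0, -1.0, 0.0], [-0.0, -0.0, -1.0]]
ft_force: [0.9, 3.0, -6.6]
grip_width: 0.0208
finger_force: 59.3
```

```bash
python3 look.py side5; python3 - <<'E'
import cv2
cv2.imwrite('pics/c5.png',cv2.resize(cv2.imread('pics/side5.png')[250:390,250:400],(600,560),interpolation=2))
E
```

```text
[ 0.46741957 -0.25185688  0.15930984] [ 0.85428099  3.01365247 -6.57092419] [ 1.28992923 -0.25436432 -0.02618742]
rack [ 0.46741496 -0.25257388] 0.0020851100677914923 547
```

View pics/c5.png

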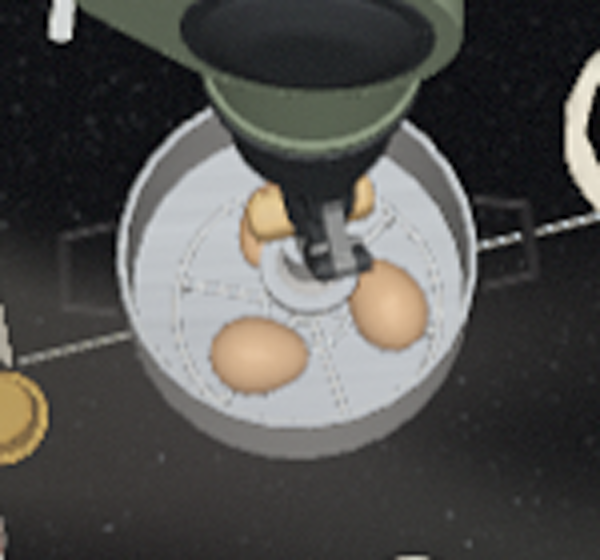

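The plate is centred on the post at (308,278) with the head hidden beneath it. Ease off the wall and lift.

Request:
jog_arm --moves '[[[10,0,-0.5,-1,0],[10,0,-0.5,-1,0],[10,0,0,-2,0],[10,0,0,-3,0],[10,0,-1,-4,0],[10,0,-1,-5,0],[10,0,0,-6,0],[10,0,0,0,0]]]'

```text
time_s: 11.08
ee_pos: [0.4681, -0.2494, 0.183]
orientation: [[1.0, -0.0, 0.002], [-0.0, -1.0, -0.001], [0.002, 0.001, -1.0]]
ft_force: [0.4, 0.0, -6.9]
grip_width: 0.0211
finger_force: 59.3
```

```bash
python3 look.py side6; python3 - <<'E'
import cv2
cv2.imwrite('pics/c6.png',cv2.resize(cv2.imread('pics/side6.png')[230:390,240:410],(595,560),interpolation=2))
E
```

```text
[ 0.4680968  -0.24942286  0.18295145] [ 0.43086526  0.03666228 -6.8884189 ] [ 0.04024739 -0.12409684  0.02291008]
rack [ 0.46170142 -0.25881434] 0.0006100917653373167 174
```

View pics/c6.png

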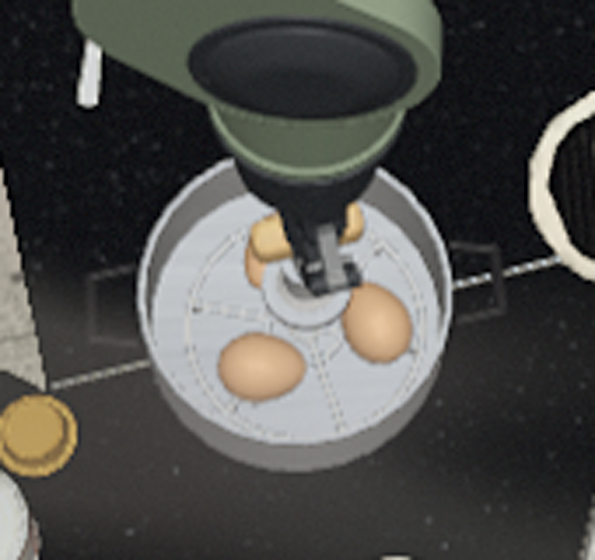

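Rack hangs level, about 4 N heavier than the handle alone. Lift clear.

Request:
jog_arm --moves '[[[10,0,0,-6,0],[10,0,0,-12,0],[10,0,0,-18,0],[10,0,0,-22,0],[10,0,0,-22,0],[10,0,0,-16,0],[10,0,0,-10,0],[10,0,0,-4,0]]]'

```text
time_s: 11.8
ee_pos: [0.4678, -0.2492, 0.2929]
orientation: [[1.0, -0.0, 0.001], [-0.0, -1.0, -0.001], [0.001, 0.001, -1.0]]
ft_force: [1.4, -0.2, -7.6]
grip_width: 0.0213
finger_force: 59.5
```

```bash
python3 - <<'E'
from h import *
s=robot.state(); print(s['ee_pos'],s['joint_pos'].round(2),s['ft_force'],s['moment'])
E
```

```text
[ 0.46780614 -0.24923314  0.29289218] [ 0.48  0.31 -0.13  1.77  0.05  1.07 -1.24] [ 1.39713637 -0.22407292 -7.64117268] [-0.00590124 -0.1694182  -0.00492357]
```

Request:
jog_arm --moves '[[[10,0,-6,0,0],[10,0,-14,0,0],[10,0,-22,0,0],[10,-1,-28,0,0],[10,-1,-30,0,0],[10,-1,-30,0,0],[10,-1,-30,0,0],[10,-1,-30,0,0]]]'

```text
time_s: 12.47
ee_pos: [0.4616, -0.0572, 0.2904]
orientation: [[1.0, -0.0, -0.002], [-0.0, -1.0, 0.0], [-0.002, -0.0, -1.0]]
ft_force: [1.8, 0.2, -7.6]
grip_width: 0.0208
finger_force: 59.5
```

Request:
jog_arm --moves '[[[10,-1,-30,0,0],[10,-1,-30,0,0],[10,-1,-30,0,0],[10,0,-30,0,0],[10,0,-30,0,0],[10,0,-28,0,0],[10,0,-24,0,0],[10,0,-20,0,0]]]'

```text
time_s: 13.13
ee_pos: [0.4585, 0.1652, 0.2904]
orientation: [[1.0, 0.001, -0.002], [0.001, -1.0, 0.0], [-0.002, -0.0, -1.0]]
ft_force: [0.3, -1.7, -6.6]
grip_width: 0.0215
finger_force: 59.5
```

Request:
jog_arm --moves '[[[10,0,-16,0,0],[10,0,-10,5,0],[10,0,-6,12,0],[10,0,0,16,0],[10,0,0,16,0],[10,0,0,14,0],[10,0,0,10,0],[10,0,0,0,0]]]'

```text
time_s: 13.8
ee_pos: [0.4585, 0.1942, 0.2161]
orientation: [[1.0, -0.0, -0.004], [-0.0, -1.0, -0.002], [-0.004, 0.002, -1.0]]
ft_force: [-1.4, -0.7, -8.8]
grip_width: 0.0211
finger_force: 59.9
```

```bash
python3 - <<'E'
from h import *
s=robot.state(); print(s['ee_pos'],s['joint_pos'].round(2),s['ft_force'],s['moment'])
save('side','side7');cv2.imwrite('pics/c7.png',cv2.resize(cv2.imread('pics/side7.png')[60:240,180:360],(560,560),interpolation=2))
E
```

```text
[0.4584526  0.19417643 0.2160558 ] [-0.21  0.36 -0.39  1.93  0.17  0.89 -2.26] [-1.39779807 -0.744609   -8.77054872] [ 0.01178189  0.26887803 -0.04141584]
```

View pics/c7.png

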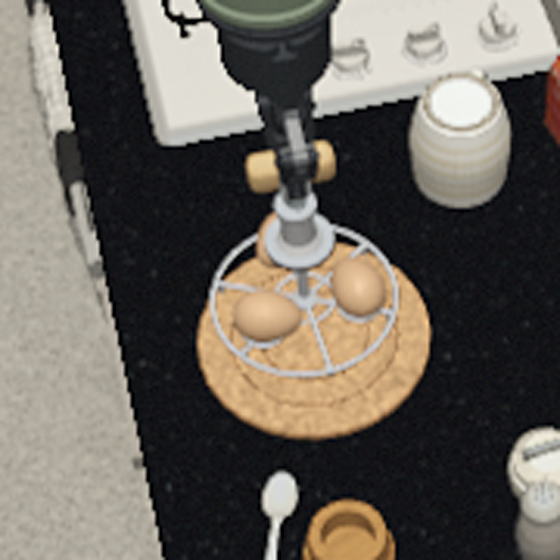

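The rack hangs level over the trivet with all three eggs in. Lower it.

Request:
jog_arm --moves '[[[10,0,0,8,0],[10,0,0,10,0],[10,0,0,10,0],[10,0,0,8,0],[10,0,0,4,0],[10,0,0,2,0],[10,0,0,2,0],[10,0,0,0,0]]]'

```text
time_s: 14.52
ee_pos: [0.4597, 0.195, 0.1744]
orientation: [[1.0, -0.0, -0.0], [-0.0, -1.0, 0.0], [-0.0, -0.0, -1.0]]
ft_force: [0.3, 0.5, -7.8]
grip_width: 0.0209
finger_force: 59.8
```

Request:
jog_arm --moves '[[[10,0,0,1,0],[10,0,0,1,0],[10,0,0,1,0],[10,0,0,1,0],[10,0,0,1,0],[10,0,0,0,0]]]'

```text
time_s: 15.02
ee_pos: [0.4596, 0.1949, 0.1693]
orientation: [[1.0, -0.0, -0.0], [-0.0, -1.0, -0.0], [-0.0, 0.0, -1.0]]
ft_force: [0.3, 0.3, -8.0]
grip_width: 0.021
finger_force: 59.8
```

Request:
jog_arm --moves '[[[10,0,0,0.8,0],[10,0,0,0.8,0],[10,0,0,0.7,0],[10,0,0,0.7,0],[10,0,0,0,0]]]'

```text
time_s: 15.43
ee_pos: [0.4596, 0.1949, 0.1663]
orientation: [[1.0, -0.0, -0.0], [-0.0, -1.0, -0.0], [-0.0, 0.0, -1.0]]
ft_force: [-0.2, 0.0, -7.5]
grip_width: 0.0215
finger_force: 59.8
```

Request:
jog_arm --moves '[[[10,0,0,0.6,0],[10,0,0,0.6,0],[10,0,0,0,0]]]'

```text
time_s: 15.68
ee_pos: [0.4596, 0.1949, 0.1652]
orientation: [[1.0, -0.0, -0.0], [-0.0, -1.0, -0.0], [-0.0, 0.0, -1.0]]
ft_force: [0.3, 0.1, -7.5]
grip_width: 0.021
finger_force: 59.8
```

Request:
jog_arm --moves '[[[10,0,0,0.6,0],[10,0,0,0.6,0],[10,0,0,0,0]]]'

```text
time_s: 15.93
ee_pos: [0.4596, 0.1949, 0.164]
orientation: [[1.0, -0.0, -0.0], [-0.0, -1.0, -0.0], [-0.0, 0.0, -1.0]]
ft_force: [-0.8, 0.1, -7.2]
grip_width: 0.0213
finger_force: 59.8
```

Request:
jog_arm --moves '[[[10,0,0,0.5,0],[10,0,0,0.5,0],[10,0,0,0,0]]]'

```text
time_s: 16.18
ee_pos: [0.4597, 0.195, 0.1632]
orientation: [[1.0, -0.0, 0.0], [-0.0, -1.0, 0.0], [0.0, -0.0, -1.0]]
ft_force: [-0.8, -0.9, -5.2]
grip_width: 0.0209
finger_force: 60.4
```

Request:
jog_arm --moves '[[[10,0,0,0.4,0],[10,0,0,0,0]]]'

```text
time_s: 16.35
ee_pos: [0.4598, 0.195, 0.163]
orientation: [[1.0, -0.0, 0.0], [-0.0, -1.0, 0.0], [0.0, -0.0, -1.0]]
ft_force: [-1.3, -1.2, 1.2]
grip_width: 0.0211
finger_force: 61.2
```

Request:
jog_arm --moves '[[[10,0,0,-0.2,0],[40,0,0,0,0],[60,0,0,0,0],[100,0,0,0,0],[100,0,0,0,0],[100,0,0,0,0],[100,0,0,0,0],[100,0,0,0,0]]]'

```text
time_s: 17.02
ee_pos: [0.4597, 0.195, 0.1629]
orientation: [[1.0, -0.0, 0.0], [-0.0, -1.0, 0.0], [0.0, -0.0, -1.0]]
ft_force: [-1.1, 0.1, -0.1]
grip_width: 0.0854
finger_force: 0.0
```

Request:
jog_arm --moves '[[[100,0,0,-5,0],[100,0,0,-15,0],[100,0,0,-25,0],[100,0,0,-30,0],[100,0,0,-30,0],[100,0,0,-15,0],[100,0,0,0,0],[100,0,0,0,0]]]'

```text
time_s: 17.68
ee_pos: [0.4599, 0.195, 0.2837]
orientation: [[1.0, -0.0, 0.002], [-0.0, -1.0, 0.001], [0.002, -0.001, -1.0]]
ft_force: [-0.4, -1.2, -0.4]
grip_width: 0.0857
finger_force: 0.0
```

```bash
python3 - <<'E'
from h import *
s=robot.state(); print(s['ee_pos'],s['ft_force'],s['grip_width'])
save('side','side8');save('wrist','w8')
a=cv2.resize(cv2.imread('pics/side8.png')[60:240,180:360],(400,400),interpolation=2);b=cv2.resize(cv2.imread('pics/w8.png'),(400,300));c=np.zeros((400,800,3),np.uint8);c[:,:400]=a;c[:300,400:]=b;cv2.imwrite('pics/c8.png',c)
P=cloud('side',np.load('pics/side8.npy')).reshape(-1,3);P=P[~np.isnan(P[:,0])];q=P[(np.hypot(P[:,0]-.46,P[:,1]-.195)<.05)&(P[:,2]>.11)&(P[:,2]<.2)];print(len(q),q.mean(0),np.percentile(q[:,2],95))
E
```

```text
[0.45986309 0.19503575 0.28369781] [-0.40076168 -1.17775066 -0.3780176 ] 0.0856726915831394
494 [0.46009024 0.18716572 0.16937024] 0.1943688504503978
```

View pics/c8.png

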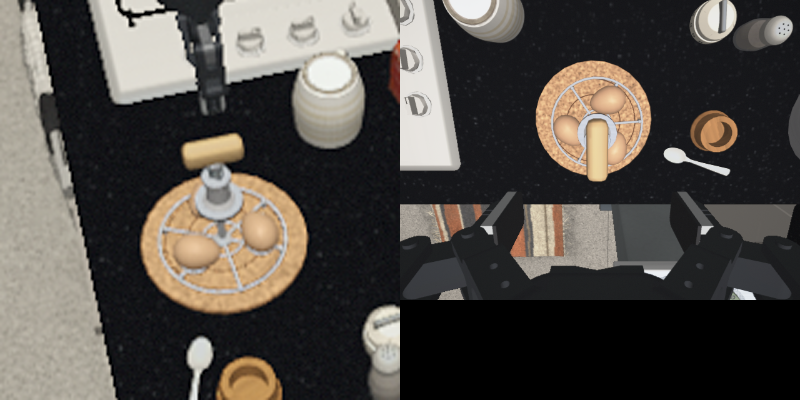

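The rack stands centred on the cork with the handle upright and clamped, all three eggs in, and the gripper clear above.

```bash
python3 -c "
from station import robot
print(robot.finish_job())"
```

```text
the job is handed in; nothing more can be done
None
```

I handed the job in at about 17.7 s: in the last pictures the rack stands level on the cork trivet with all three eggs in and the handle clamped upright on the post, the gripper is open and clear, and no verdict was shown.

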